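# Return a carton through the spring gate of a one-way lane

### The job

Take the flat carton that lies by itself on the left, short of the lane's entry, set it flat on the entry deck of the white one-way return lane and push it end first through the spring gate, all the way in until it presses gently on the sprung rubber stop pad at the far end, without ramming it. Then take the fingers out so that the gate falls fully shut behind the carton, leaving the carton flat and resting against the pad. Leave the dropper bottle, the sample cup, the brown vial and the syringe where they are.

Things in the scene. Friction and masses are not known exactly. Their poses are not given: they have to be found in the camera images.
- carton: flat white cardboard carton with a teal end, 55 x 110 x 30 mm, about 0.1 kg, lying by itself on the worktop to the left (+y) of the lane's open end (a like carton far back by the wall is scenery). Origin: centre of its underside; y along the 110 mm length, x along the 55 mm width, z up. Either end may go first.
- lane: white sheet-metal one-way return lane, fixed on the worktop. Origin: on the worktop (under the 4 mm deck) on the centre line at the gate; z up, the way in is the lane's own -y, x is across. All lane x, y below are in this frame. Deck from y = +152 to -228 mm, x -38 to +50 mm. Side walls x = -30 and +30 mm, tops 41 mm above the worktop. Pushing the carton takes 0.5 to 2 N, up to about 8 N while the gate swings open.
- entry (a point): point on top of the open entry deck, on the centre line at lane x 0, y = +100 mm, z 4 mm; axes as the lane's. The deck is bare from lane y = +152 to +55 mm; from there two flared wings 41 mm high narrow the way from 88 mm clear width at y = +55 mm to 60 mm at y = +21 mm.
- slot (a point): point in the open slot over the lane, at lane x 0, y = -100 mm, z 38 mm; axes as the lane's. From lane y = -3 to -218 mm lips (undersides 38 mm above the worktop) overhang both walls and leave a slot 50 mm wide: too narrow to put the carton in from above, but closed fingers reaching down behind the carton can follow it along the slot.
- gate (a joint): spring gate: steel flap 60 mm long, 26 high, 3 thick, on an upright pin at lane x = +37, y = -3 mm. 0 rad = shut across the lane, 1.55 = swung inward (to lane -y) along the +x wall. Opens only inward, against a weak spring. Its spring shuts it when nothing stands in its sweep (lane y -3 to -67 mm).
- end_stop: upright white plate 72 wide, 46 mm high, across the lane's end at lane y = -224 mm. Origin: its foot on the deck, axes as the lane's. A rod on it holds a sprung rubber pad 40 x 20 mm facing the gate (2.5 N/mm, 9 mm travel; over 18 N is ramming). The rod's setting varies and is not reported: the pad's face stands 22 to 46 mm before the plate's origin (lane y -202 to -178 mm).
- dropper: white dropper bottle, 43 mm wide, 98 mm high, bystander. Origin: centre of its underside.
- cup: sample cup with red screw lid, 60 mm wide, 64 mm high, bystander. Origin: centre of its underside.
- vial: brown vial with blue cap, 32 mm wide, 62 mm high, bystander. Origin: centre of its underside.
- syringe: syringe lying on the worktop, 28 x 159 x 17 mm, bystander. Origin: centre of its underside, y along its length.

How it is judged:
On the way, in this order (a step that is already met when the one before it is completed fails the run):
1. the carton, flat on the deck between the walls, is partly through the gate and holds it open (value of joint gate above 0.9 rad and y of carton in the frame of lane between -0.06 and 0.045 m and x of carton in the frame of lane between -0.008 and 0.008 m and z of carton in the frame of lane below 0.01 m), for 0.1 s.
2. the carton presses on the stop pad with more than 3 N (contact force between carton and end_stop above 3 N), for 0.2 s.
At the end, for the whole second after the job is handed in: The carton lies flat and at rest on the lane's deck wholly beyond the gate (its middle more than 118 mm past it, within 7 mm of the centre line, within 0.08 rad of straight), still touching the stop pad, and the gate is shut to within 0.08 rad (y of carton in the frame of lane below -0.118 m and x of carton in the frame of lane between -0.007 and 0.007 m and z of carton in the frame of lane between 0.001 and 0.008 m and angle between the y axis of carton and the y axis of lane, either way round below 0.08 rad and angle between carton's own z axis and vertical below 0.06 rad and value of joint gate below 0.08 rad and linear speed of carton below 0.01 m/s and contact force between carton and end_stop above 0.02 N).
It fails at once if the carton or the robot presses on the end stop with more than 18 N (contact force between end_stop and anything else above 18 N).
It fails at once if the dropper bottle is moved more than 20 mm (distance of dropper from where it was at the start of the episode above 0.02 m).
It fails at once if the sample cup is moved more than 20 mm (distance of cup from where it was at the start of the episode above 0.02 m).
It fails at once if the brown vial is moved more than 20 mm (distance of vial from where it was at the start of the episode above 0.02 m).
It fails at once if the syringe is moved more than 20 mm (distance of syringe from where it was at the start of the episode above 0.02 m).
It also fails if it takes over 56 s, if anything falls off the work surface, if the arm or the gripper's body presses on something with over 40 N, if the wrist force passes 120 N, or if a joint passes its speed limit or range.

### The arm

A 7-joint arm with a two-finger parallel gripper is mounted at the origin on a cart in front of the work surface, level with it; the furniture and walls round the work are solid. World frame = base frame: x ahead of the robot, y to its left, z up, the work surface at z = 0. Lengths are in m, angles in rad, forces in N, time in s.
With the tool pointing down it reaches from about 0.425 to 0.95 m from the base axis. Payload 4.7 kg.
Tool frame: the origin (TCP) lies midway between the tips of the shut fingers; the grasp point (between the pads) lies behind it (ctrl.grasp_offset is the x of the grasp point in the tool frame, in m); x points along the fingers, y is the direction in which the jaws open and shut, and the axes are right-handed (so a half turn about x gives the same grasp; the last joint's range is limited). The gripper opens to 85 mm and grips with 20 to 120 N. Pads are 22 mm wide; open, the fingers measure 114 mm over their backs; the gripper's body (76 mm by 85 mm) begins 54 mm behind the grasp point. The pads swing forward as they close: fully open they stand 13 mm farther back than shut.
Start: joints at [-1.304, 0.469, -0.049, 1.532, 0.024, 1.141, -0.082], TCP at [0.197, 0.646, 0.231] pointing down, gripper open.
Joint ranges: [-2.59, 2.59], [-0.33, 1.99], [-1.39, 1.29], [0.1, 2.45], [-1.04, 4.18], [0.21, 1.99], [-2.66, 2.66]. Speed limits (rad/s): [2.57, 2.57, 3.14, 3.14, 3.14, 3.14, 3.14].

### API

Orientations are given as a rotation vector (axis times angle).
In Python, from bench import ctrl gives the robot as it stands.
- The arm moves only by the tool drive_tool, never from a script. Its argument "targets" is text: rows parted by semicolons, each of 5 numbers parted by spaces: the opening, from 0 (shut) to 1 (fully open), then the shift along the tool's x, y, z in mm, then the turn about the tool's x in degrees. A call has 1 to 8 rows; each row shifts and turns the pose as measured when the row begins, along the tool's axes as they then stand; what a row does not reach is not made up. A row lasts 1/8 s, in which the tool goes at most 62.5 mm and 10.7 degrees, less where a joint would pass 70% of its speed; a pose out of reach is approached as far as the arm can. A call is refused whole if a number of a shift passes 62.5 or a number of a turn 10.7, either way. A call with a gripper value outside its range is refused whole. The fingers move at their own pace and stop on an object; "newtons" is the grip in N (left out, the last holds). Time passes only in rows, so rows that do not move let the fingers close. It gives the time, the measured TCP pose, the force and the opening at its end, in the units of the state.
- ctrl.get_state(): the state, without advancing time (a new reading comes with each control period).
- ctrl.get_image(name): name is "side" or "top" or "wrist"; returns the picture (420x560x3 uint8, red, green, blue); there is no depth.
- ctrl.get_calibration(name): a dict with "K" (3x3 intrinsics, pixels), "R" (3x3) and "t" (3): a world point X has camera coordinates R X + t. Camera axes: x right, y down, z forward; pixel columns grow to the right and rows downward; lengths in m; the calibration is good to about 2 mm. A picture is of the moment at which its call begins: read the wrist's pose just before it. get_calibration takes no time and is no camera call; for the wrist camera it gives the pose at the moment of the call.
- ctrl.hand_in(): hands the job in, once; it reports no verdict.
The state is a dict: "t": time; "joints": joint angles; "qvel": joint speeds; "joint_torque": joint torques, N m; "eef_pos": TCP position; "eef_rot": TCP orientation; "force": force on the tool from outside, world axes, zero at the start; "wrist_torque": the same for the moment, N m; "finger_gap": finger opening in m.
Only numpy, scipy, OpenCV 4.12 (cv2) and the standard library are available. Lean on these libraries where they do the work, as an engineer would, in place of code of your own. Each camera call takes 0.05 s, during which the arm holds its last target.

## Working session

There is one attempt and no reset: what is moved stays moved. The work goes in short steps, Python scripts to look and compute and a tool call to move; the robot and the scene stay as the last step left them, time stands still between calls to the robot, and variables do not carry over. Pictures are saved under pics/ and viewed, and the job is handed in when it is done.

Besides the shell and the picture viewer there is one more tool, called after "Request:" by a JSON object that holds its "fn" and its "kwargs". drive_tool: Moves the arm, as the interface text tells. Its arguments: {"type":"object","properties":{"targets":{"type":"string"},"newtons":{"type":"number"}},"required":["targets"]}

```bash
ls; mkdir -p pics; python3 - <<'E'
from bench import ctrl
import cv2
s=ctrl.get_state();print(s, ctrl.grasp_offset)
for n in ("side","top","wrist"):
    c=ctrl.get_calibration(n);print(n,c)
    cv2.imwrite(f"pics/{n}0.png",ctrl.get_image(n)[:,:,::-1])
E
```

```text
pics
{'t': 0.0, 'joints': array([-1.30390236,  0.46945124, -0.04858699,  1.53370389,  0.02409077,
        1.14100633, -0.08233134]), 'qvel': array([-0.00229172, -0.00156172,  0.00151015,  0.00217721,  0.00045193,
       -0.00051044,  0.0005357 ]), 'joint_torque': array([-1.29915966e-04, -5.10310471e+01, -4.64718067e-02, -2.37701744e+01,
        1.07446674e-02,  7.63430900e-03, -6.42100687e-06]), 'eef_pos': array([0.19658183, 0.64512085, 0.23025058]), 'eef_rot': array([ 0.23062563,  1.55852212, -0.23373082]), 'force': array([-0.06116634, -0.06325972,  0.25661925]), 'wrist_torque': array([-0.01560834,  0.08871133, -0.06002701]), 'finger_gap': 0.08565692768771387} -0.0187
side {'K': array([[382.91967614,   0.        , 284.08172521],
       [  0.        , 382.91967614, 212.47214209],
       [  0.        ,   0.        ,   1.        ]]), 'R': array([[-0.96124013, -0.27470836, -0.02351036],
       [-0.093093  ,  0.4036395 , -0.91016968],
       [ 0.25952093, -0.87270297, -0.4135679 ]]), 't': array([0.5928466 , 0.09591928, 0.73003341])}
top {'K': array([[444.14834166,   0.        , 278.78010488],
       [  0.        , 444.14834166, 208.19687067],
       [  0.        ,   0.        ,   1.        ]]), 'R': array([[ 0.00836108, -0.99958544,  0.0275506 ],
       [-0.98574979, -0.0128682 , -0.16772524],
       [ 0.16801024, -0.02575564, -0.98544873]]), 't': array([-0.01389133,  0.60478833,  1.03952696])}
wrist {'K': array([[316.02244004,   0.        , 273.4523026 ],
       [  0.        , 316.02244004, 203.99393498],
       [  0.        ,   0.        ,   1.        ]]), 'R': array([[ 0.29132775,  0.95662176, -0.0017167 ],
       [ 0.90550631, -0.2751815 ,  0.32300691],
       [ 0.30852303, -0.09565535, -0.94639505]]), 't': array([-0.674662  , -0.04457579,  0.38196542])}
```

View pics/top0.png

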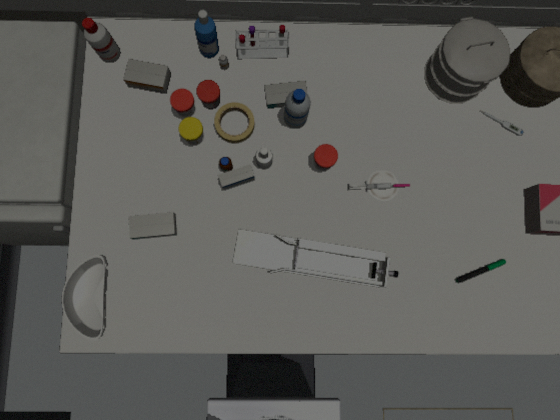

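View pics/side0.png

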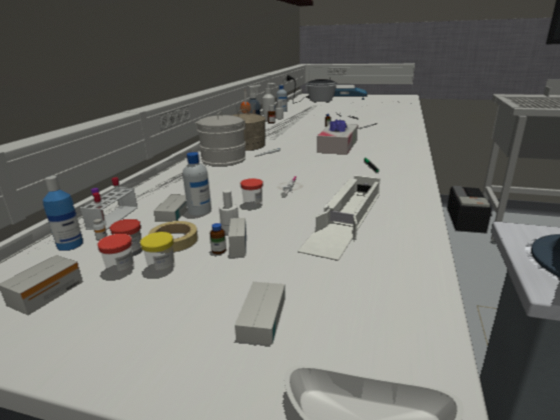

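View pics/wrist0.png

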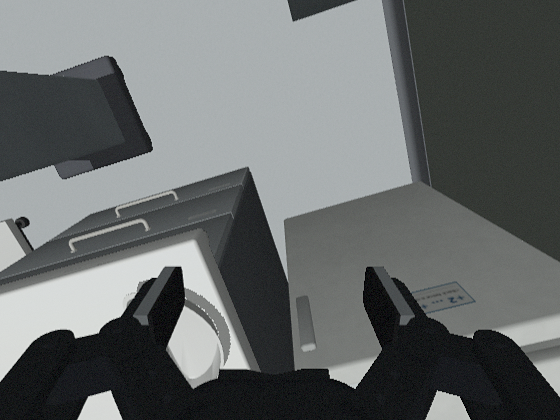

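The top view shows the carton near (152,225) and the lane from (235,245) to (388,270), entry on the left. The arm is out of view. I'll zoom in on both.

```bash
python3 - <<'E'
import cv2
im=cv2.imread("pics/top0.png")
a=cv2.resize(im[200:250,115:190],None,fx=8,fy=8,interpolation=cv2.INTER_CUBIC)
b=cv2.resize(im[220:295,225:405],None,fx=4.4,fy=4.4,interpolation=cv2.INTER_CUBIC)
cv2.imwrite("pics/z1.png",cv2.convertScaleAbs(a,alpha=1.3));cv2.imwrite("pics/z2.png",cv2.convertScaleAbs(b,alpha=1.3))
E
```

```text
(no output)
```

View pics/z1.png

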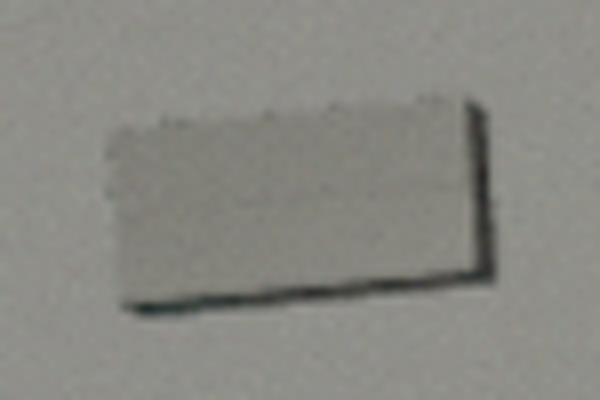

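View pics/z2.png

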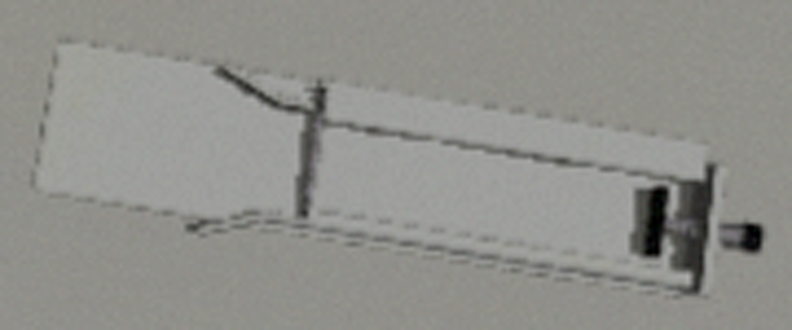

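```bash
cat > h.py <<'E'
import numpy as np,cv2
from bench import ctrl
from scipy.optimize import least_squares
def proj(c,X):
    p=np.atleast_2d(X)@c["R"].T+c["t"]; q=p@c["K"].T; return q[:,:2]/q[:,2:]
def fit(c,M,uv,x0):
    def P(v): 
        a=v[2];return np.c_[M[:,0]*np.cos(a)-M[:,1]*np.sin(a)+v[0],M[:,0]*np.sin(a)+M[:,1]*np.cos(a)+v[1],M[:,2]]
    r=least_squares(lambda v:(proj(c,P(v))-uv).ravel(),x0,loss="soft_l1"); 
    return r.x,(proj(c,P(r.x))-uv)
E
python3 - <<'E'
from h import *
np.set_printoptions(precision=4,suppress=True)
c=ctrl.get_calibration("top")
z=np.array([(108,130),(468,97),(472,270),(122,303)],float);uv=(z+.5)/8-.5+[115,200]
h=.03
M=np.array([(.0275,.055,h),(.0275,-.055,h),(-.0275,-.055,h),(-.0275,.055,h)])
print(fit(c,M,uv,[.5,.3,0]))
z=np.array([(60,40),(35,190),(218,68),(320,82),(302,215),(712,145)],float);uv=(z+.5)/4.4-.5+[225,220]
M=np.array([(50,152,4),(-38,152,4),(44,55,41),(37,-3,30),(-23,-3,30),(50,-228,4)])/1e3
print(fit(c,M,uv,[.45,0,0]))
E
```

```text
(array([0.5636, 0.3069, 0.1064]), array([[ 0.155 , -0.2016],
       [-0.1544, -0.1768],
       [ 0.6551,  0.1304],
       [-0.6504,  0.2357]]))
(array([ 0.4873, -0.0474, -0.1507]), array([[-0.6042, -0.2939],
       [-1.0412,  0.0681],
       [ 1.1233,  0.2421],
       [ 0.5297,  4.0849],
       [ 0.9244, -2.0246],
       [-1.0036, -0.0904]]))
```

```bash
python3 - <<'E'
from h import *
np.set_printoptions(precision=4,suppress=True)
c=ctrl.get_calibration("top")
z=np.array([(60,40),(35,190),(218,68),(712,145),(712,163),(697,292)],float);uv=(z+.5)/4.4-.5+[225,220]
M=np.array([(50,152,4),(-38,152,4),(44,55,41),(50,-228,4),(36,-224,50),(-36,-224,50)])/1e3
v,r=fit(c,M,uv,[.45,0,0]);print(v,r)
im=cv2.imread("pics/top0.png")
b=cv2.resize(im[220:295,225:405],None,fx=4.4,fy=4.4,interpolation=cv2.INTER_CUBIC)
def L(P,Q,col):
    a=v[2];X=np.array([P,Q])/1e3
    W=np.c_[X[:,0]*np.cos(a)-X[:,1]*np.sin(a)+v[0],X[:,0]*np.sin(a)+X[:,1]*np.cos(a)+v[1],X[:,2]]
    p=(proj(c,W)-[225,220]+.5)*4.4-.5
    cv2.line(b,*[tuple(int(round(k)) for k in q) for q in p],col,1)
r_=(0,0,255)
for P,Q in [((50,152,4),(-38,152,4)),((50,152,4),(50,-228,4)),((-38,152,4),(-38,-228,4)),((50,-228,4),(-38,-228,4))]:L(P,Q,r_)
g=(0,255,0)
for s in(1,-1):
    L((s*44,55,41),(s*30,21,41),g);L((s*30,21,41),(s*30,-218,41),g);L((s*25,-3,41),(s*25,-218,41),(255,0,0))
L((37,-3,30),(-23,-3,30),g);L((36,-224,50),(-36,-224,50),g)
cv2.imwrite("pics/ov.png",b)
E
```

```text
[ 0.4874 -0.0466 -0.1512] [[-0.9196 -0.377 ]
 [-1.3777 -0.0193]
 [ 0.7923  0.1747]
 [-1.3293 -0.1018]
 [ 1.3521 -0.0738]
 [ 1.2513  0.3039]]
```

View pics/ov.png

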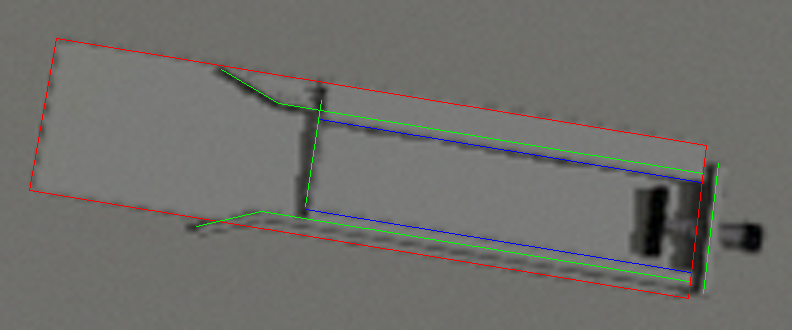

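```bash
cat >> h.py <<'E'
from scipy.spatial.transform import Rotation as Ro
LANE=np.array([.4874,-.0478,-.151])
def lane2w(x,y,z=0):
    a=LANE[2];return np.array([x*np.cos(a)-y*np.sin(a)+LANE[0],x*np.sin(a)+y*np.cos(a)+LANE[1],z])
def w2lane(p):
    a=LANE[2];d=np.array(p[:2])-LANE[:2];return np.array([d[0]*np.cos(a)+d[1]*np.sin(a),-d[0]*np.sin(a)+d[1]*np.cos(a),p[2]])
def plan(target,yaw=None):
    """shift in tool frame (mm) AFTER turning and turn deg so tool y along world yaw (mod pi)"""
    s=ctrl.get_state();R=Ro.from_rotvec(s["eef_rot"])
    ty=R.apply([0,1,0]);cur=np.arctan2(ty[1],ty[0]);turn=0
    if yaw is not None:
        d=(yaw-cur+np.pi/2)%np.pi-np.pi/2; turn=-np.degrees(d)  # tool x down
    d=np.array(target)-s["eef_pos"]
    R2=R*Ro.from_rotvec([np.radians(turn),0,0])
    print("t %.2f pos"%s["t"],s["eef_pos"].round(4),"toolx",R.apply([1,0,0]).round(3),"yaw_y %.3f"%cur,"turn %.1f"%turn)
    print(" shift before turn",(R.inv().apply(d)*1e3).round(1)," after turn",(R2.inv().apply(d)*1e3).round(1), "gap %.4f F"%s["finger_gap"],s["force"].round(2),"q7 %.2f"%s["joints"][6])
E
python3 - <<'E'
from h import *
c=[.5636,.3069];a=.1064
g=np.array([c[0]-.025*np.sin(a),c[1]+.025*np.cos(a),.10]);print(g)
plan(g,a)
E
```

```text
[0.56094502 0.33175862 0.1       ]
t 0.15 pos [0.1966 0.6453 0.2305] toolx [-0.    -0.001 -1.   ] yaw_y 1.275 turn 67.0
 shift before turn [ 130.8 -193.5  439.9]  after turn [130.8 329.  350.2] gap 0.0855 F [-0.73 -0.24  0.21] q7 -0.08
```

Request:
{"fn": "drive_tool", "kwargs": {"targets": "1 8 -19 44 9.6; 1 8 -12 46 9.6; 1 8 -4 48 9.6; 1 8 4 48 9.6; 1 8 12 46 9.6; 1 8 20 44 9.6; 1 8 27 40 9.4; 1 8 33 35 0"}}

```text
t: 1.15
eef_pos: [0.4862, 0.3865, 0.162]
eef_rot: [1.149, 1.248, -1.155]
force: [-0.6, 0.1, -0.5]
finger_gap: 0.0856
```

```bash
python3 - <<'E'
from h import *
plan([0.5609,.3318,.1],.1064)
E
```

```text
t 1.15 pos [0.4862 0.3865 0.162 ] toolx [-0.004 -0.001 -1.   ] yaw_y 0.078 turn -1.7
 shift before turn [61.7 70.5 60.3]  after turn [61.7 68.7 62.3] gap 0.0856 F [-0.64  0.05 -0.47] q7 -0.52
```

Request:
{"fn": "drive_tool", "kwargs": {"targets": "1 20 24 21 -1; 1 20 23 20 -0.7; 1 20 23 20 0; 1 0 0 0 0"}}

```text
t: 1.65
eef_pos: [0.5663, 0.3247, 0.0986]
eef_rot: [1.13, 1.255, -1.14]
force: [-0.3, 0.4, -1.0]
finger_gap: 0.0853
```

```bash
python3 - <<'E'
from h import *
plan([0.5609,.3318,.1],.1064)
c=ctrl.get_calibration("wrist")
im=ctrl.get_image("wrist")[:,:,::-1].copy()
cv2.imwrite("pics/w1.png",im)
E
```

```text
t 1.65 pos [0.5663 0.3247 0.0986] toolx [-0.004 -0.004 -1.   ] yaw_y 0.100 turn -0.4
 shift before turn [-1.4 -4.7 -7.6]  after turn [-1.4 -4.6 -7.6] gap 0.0853 F [-0.29  0.42 -1.  ] q7 -0.32
```

View pics/w1.png

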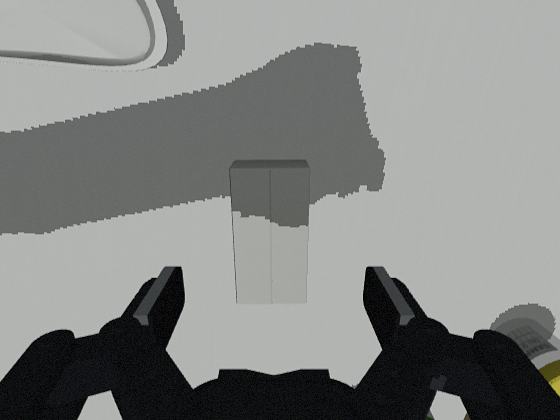

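```bash
python3 - <<'E'
from h import *
np.set_printoptions(precision=4,suppress=True)
c=ctrl.get_calibration("wrist")
h=.03
M=np.array([(.0275,.055,h),(.0275,-.055,h),(-.0275,-.055,h),(-.0275,.055,h)])
print(proj(c,np.c_[M[:,0]+.5636,M[:,1]+.3069,M[:,2]]))
for uv in ([(230,168),(237,303),(307,303),(309,168)],[(309,168),(307,303),(237,303),(230,168)]):
    print(fit(c,M,np.array(uv,float),[.5636,.3069,.1]))
E
```

```text
[[313.001  173.4215]
 [293.4563 306.3524]
 [225.1319 300.2114]
 [233.6034 165.3128]]
(array([0.5228, 0.3032, 0.1069]), array([[  15.3408,    0.0227],
       [  12.8984,   -0.1114],
       [-125.5954,   -0.079 ],
       [-143.3819,    0.2718]]))
(array([0.5671, 0.3079, 0.1138]), array([[ 0.625 , -0.351 ],
       [-0.944 , -0.2682],
       [ 0.4213,  0.1646],
       [-0.2846,  0.4415]]))
```

Request:
{"fn": "drive_tool", "kwargs": {"targets": "1 40 -2 -8 -0.6; 1 30 0 0 0; 1 15 0 0 0; 1 0 0 0 0"}}

```text
t: 2.2
eef_pos: [0.5605, 0.3414, 0.0157]
eef_rot: [1.123, 1.268, -1.119]
force: [0.1, 0.0, 0.1]
finger_gap: 0.0854
```

```bash
python3 - <<'E'
from h import *
plan([0.5638,.3327,.005],.11)
E
```

```text
t 2.20 pos [0.5605 0.3414 0.0157] toolx [-0.002  0.005 -1.   ] yaw_y 0.120 turn 0.6
 shift before turn [10.6  2.2  9.1]  after turn [10.6  2.3  9.1] gap 0.0854 F [0.12 0.04 0.1 ] q7 -0.30
```

Request:
{"fn": "drive_tool", "kwargs": {"targets": "1 8 2 6 0.4; 1 2 0 1 0; 0.2 0 0 0 0; 0.2 0 0 0 0; 0.2 0 0 0 0; 0.2 0 0 0 0; 0.2 0 0 0 0", "newtons": 25}}

```text
t: 3.08
eef_pos: [0.5653, 0.3357, 0.0089]
eef_rot: [1.134, 1.264, -1.12]
force: [0.2, 0.6, -0.6]
finger_gap: 0.0546
```

```bash
python3 - <<'E'
from h import *
plan([0.5638,.3327,.005],.11)
E
```

```text
t 3.08 pos [0.5653 0.3357 0.0089] toolx [ 0.003  0.008 -1.   ] yaw_y 0.112 turn 0.1
 shift before turn [ 3.9 -1.9  2.9]  after turn [ 3.9 -1.9  2.9] gap 0.0546 F [ 0.16  0.61 -0.64] q7 -0.29
```

Request:
{"fn": "drive_tool", "kwargs": {"targets": "0.2 -30 0 0 0; 0.2 -25 0 0 0; 0.2 0 0 0 0"}}

```text
t: 3.45
eef_pos: [0.5645, 0.335, 0.0639]
eef_rot: [1.132, 1.264, -1.121]
force: [-0.4, 0.0, -0.5]
finger_gap: 0.055
```

```bash
python3 - <<'E'
from h import *
plan(lane2w(0,.113,.06),-.151)
cv2.imwrite("pics/w2.png",ctrl.get_image("wrist")[:,:,::-1])
E
```

```text
t 3.45 pos [0.5645 0.335  0.0639] toolx [ 0.001  0.007 -1.   ] yaw_y 0.113 turn 15.1
 shift before turn [  2.  -90.2 262.7]  after turn [  2.  -18.6 277.1] gap 0.0550 F [-0.44  0.02 -0.48] q7 -0.31
```

View pics/w2.png

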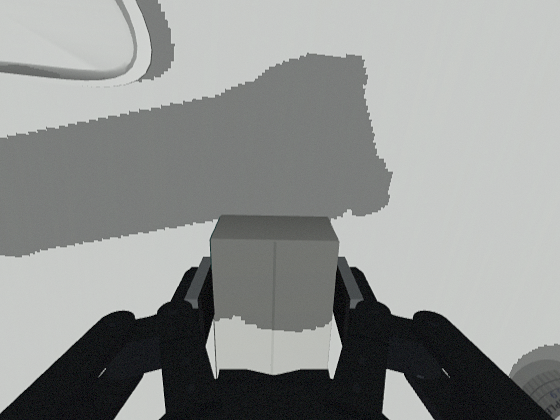

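The carton is held squarely: its top runs from (215,240) to (338,240) in the image, between the pads. Next I'll carry it over the entry.

Request:
{"fn": "drive_tool", "kwargs": {"targets": "0.2 0 -11 33 5; 0.2 0 -9 34 5; 0.2 0 -6 34 5; 0.2 0 -3 35 0; 0.2 0 -3 35 0; 0.2 0 -3 35 0; 0.2 0 -2 30 0; 0.2 0 0 15 0"}}

```text
t: 4.5
eef_pos: [0.4971, 0.0793, 0.0513]
eef_rot: [1.312, 1.143, -1.334]
force: [-0.4, 0.5, -0.4]
finger_gap: 0.0548
```

Request:
{"fn": "drive_tool", "kwargs": {"targets": "0.2 0 0 0 0"}}

```text
t: 4.62
eef_pos: [0.4968, 0.0786, 0.0508]
eef_rot: [1.313, 1.142, -1.336]
force: [-0.8, 0.3, -0.6]
finger_gap: 0.0549
```

```bash
python3 - <<'E'
from h import *
plan(lane2w(0,.113,.06),-.151)
E
```

```text
t 4.62 pos [0.4968 0.0786 0.0508] toolx [-0.017 -0.001 -1.   ] yaw_y -0.155 turn -0.2
 shift before turn [-9.3  9.6 13.3]  after turn [-9.3  9.5 13.4] gap 0.0549 F [-0.77  0.35 -0.59] q7 -0.15
```

Request:
{"fn": "drive_tool", "kwargs": {"targets": "0.2 0 9 5 0; 0.2 0 0 0 0"}}

```text
t: 4.88
eef_pos: [0.5064, 0.0743, 0.0504]
eef_rot: [1.311, 1.144, -1.333]
force: [0.1, 2.0, -1.1]
finger_gap: 0.0545
```

```bash
python3 - <<'E'
from h import *
plan(lane2w(0,.113,.06),-.151)
im=cv2.hconcat([ctrl.get_image("wrist")[:,:,::-1],])
cv2.imwrite("pics/w3.png",im)
im=ctrl.get_image("top")[:,:,::-1]
cv2.imwrite("pics/t3.png",cv2.resize(im[200:310,200:400],None,fx=4,fy=4,interpolation=cv2.INTER_CUBIC))
im=ctrl.get_image("side")[:,:,::-1]
cv2.imwrite("pics/s3.png",cv2.resize(im[130:280,270:470],None,fx=4,fy=4,interpolation=cv2.INTER_CUBIC))
E
```

```text
t 4.88 pos [0.5064 0.0743 0.0504] toolx [-0.016 -0.    -1.   ] yaw_y -0.152 turn -0.0
 shift before turn [-9.6 -0.6 10.6]  after turn [-9.6 -0.6 10.6] gap 0.0545 F [ 0.13  1.98 -1.1 ] q7 -0.14
```

View pics/w3.png

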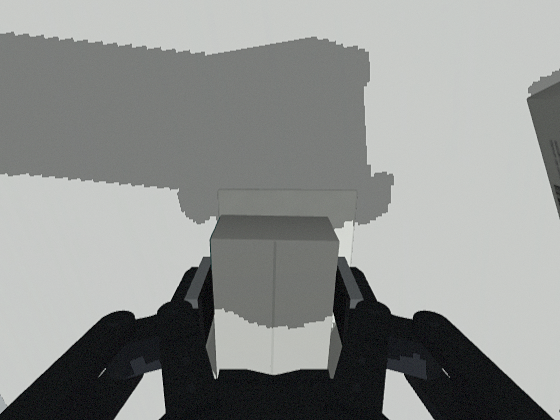

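View pics/t3.png

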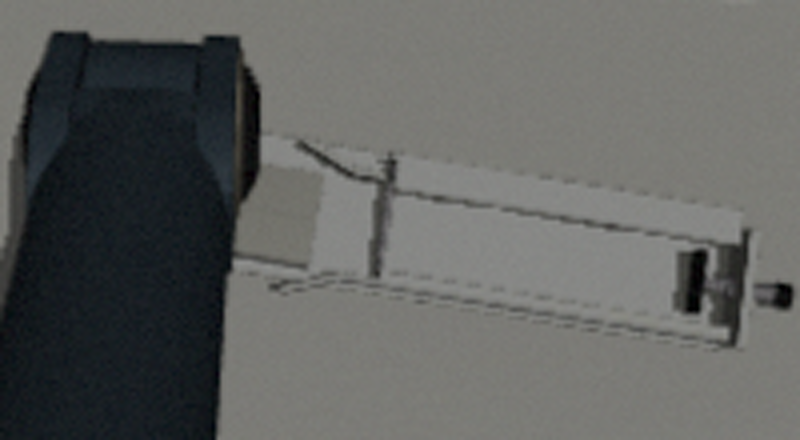

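View pics/s3.png

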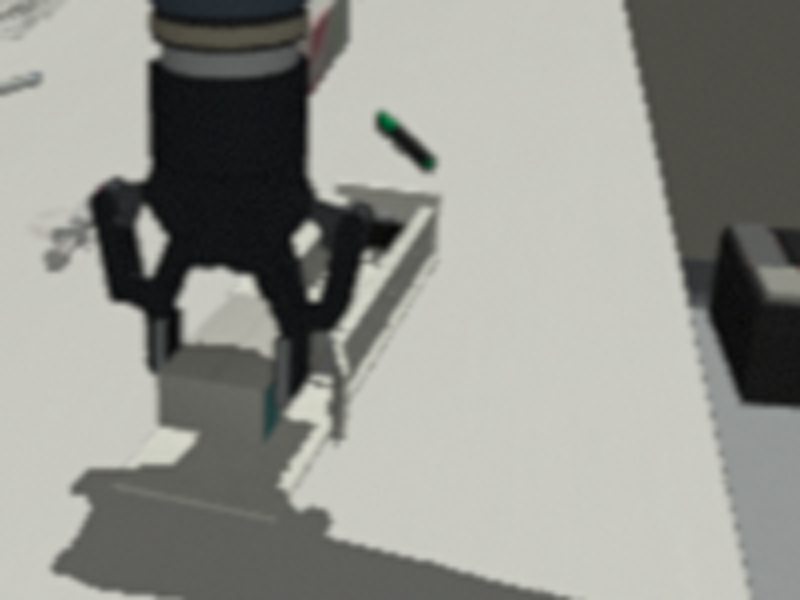

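```bash
python3 - <<'E'
from h import *
np.set_printoptions(precision=4,suppress=True)
c=ctrl.get_calibration("wrist")
def ray(u,v,z):
    d=c["R"].T@np.linalg.solve(c["K"],[u,v,1]);o=-c["R"].T@c["t"];return o+d*(z-o[2])/d[2]
for u,v in((218,189),(356,189)):print(ray(u,v,.004),w2lane(ray(u,v,.004)))
# carton rear top corners, z ~ .0415+.03
for u,v in((210,240),(338,240)):print(ray(u,v,.0715),w2lane(ray(u,v,.0715)))
print(w2lane(ctrl.get_state()["eef_pos"]))
c=ctrl.get_calibration("top")
print(lane2w(0,0)); 
for p in((322,172),(308,268)):
    print(w2lane(ray((p[0]+.5)/4-.5+200,(p[1]+.5)/4-.5+200,.0715)))
E
```

```text
[0.4762 0.1076 0.004 ] [-0.0345  0.1519  0.004 ]
[0.5616 0.0951 0.004 ] [0.0519 0.1524 0.004 ]
[0.4844 0.1033 0.0715] [-0.0257  0.1489  0.0715]
[0.5387 0.0955 0.0715] [0.0291 0.1494 0.0715]
[-0.0008  0.1238  0.0502]
[ 0.4874 -0.0478  0.    ]
[0.0251 0.0413 0.0715]
[-0.0321  0.0404  0.0715]
```

Request:
{"fn": "drive_tool", "kwargs": {"targets": "0.2 15 2 5 0; 0.2 10 0 0 0; 0.2 6 0 0 0; 0.2 0 0 0 0"}}

```text
t: 5.52
eef_pos: [0.5051, 0.0697, 0.0163]
eef_rot: [1.308, 1.147, -1.334]
force: [-0.6, -0.4, -1.0]
finger_gap: 0.0542
```

```bash
python3 - <<'E'
from h import *
plan(lane2w(0,.113,.013),-.151);print(w2lane(ctrl.get_state()["eef_pos"]))
E
```

```text
t 5.53 pos [0.5051 0.0697 0.0163] toolx [-0.019 -0.    -1.   ] yaw_y -0.150 turn 0.1
 shift before turn [3.3 0.2 5.8]  after turn [3.3 0.2 5.8] gap 0.0542 F [-0.64 -0.4  -1.03] q7 -0.10
[-0.0001641   0.11884159  0.01628657]
```

Request:
{"fn": "drive_tool", "kwargs": {"targets": "0.2 2 1.5 0 0; 0.2 1.5 0 0 0; 0.2 0.5 0 0 0; 0.2 0 0 0 0"}}

```text
t: 6.02
eef_pos: [0.5073, 0.0695, 0.0134]
eef_rot: [1.31, 1.147, -1.332]
force: [0.2, -0.6, -0.5]
finger_gap: 0.0547
```

```bash
python3 - <<'E'
from h import *
plan(lane2w(0,.113,.013),-.151);print(w2lane(ctrl.get_state()["eef_pos"]))
im=ctrl.get_image("side")[:,:,::-1]
cv2.imwrite("pics/s4.png",cv2.resize(im[130:280,270:470],None,fx=4,fy=4,interpolation=cv2.INTER_CUBIC))
E
```

```text
t 6.03 pos [0.5073 0.0695 0.0134] toolx [-0.018  0.001 -1.   ] yaw_y -0.150 turn 0.1
 shift before turn [ 0.5 -2.   5.9]  after turn [ 0.5 -2.   5.9] gap 0.0547 F [ 0.18 -0.62 -0.52] q7 -0.10
[0.00198863 0.11893962 0.01344398]
```

View pics/s4.png

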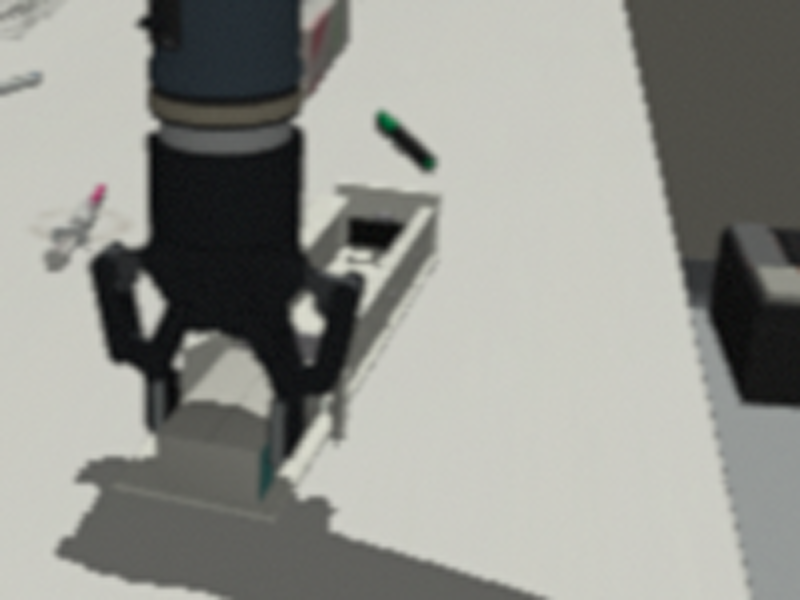

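The carton sits on the deck, inside its edges. I'll release it and lift.

Request:
{"fn": "drive_tool", "kwargs": {"targets": "1 0.5 0 0 0; 1 0 0 0 0; 1 0 0 0 0; 1 -5 0 0 0; 1 -30 0 0 0; 1 -30 0 0 0; 0 0 0 -30 0; 0 0 0 -30 0"}}

```text
t: 7.08
eef_pos: [0.5184, 0.1271, 0.0813]
eef_rot: [1.315, 1.142, -1.336]
force: [-0.0, -0.1, -0.7]
finger_gap: 0.0517
```

Request:
{"fn": "drive_tool", "kwargs": {"targets": "0 0 0 -10 0; 0 0 0 0 0; 0 0 0 0 0; 0 0 0 0 0"}}

```text
t: 7.58
eef_pos: [0.5196, 0.1364, 0.0815]
eef_rot: [1.313, 1.142, -1.336]
force: [-0.5, -1.0, -0.3]
finger_gap: 0.0001
```

```bash
python3 - <<'E'
from h import *
plan(lane2w(0,.18,.015),-.151);print(w2lane(ctrl.get_state()["eef_pos"]))
cw=ctrl.get_calibration("wrist")
cv2.imwrite("pics/w5.png",ctrl.get_image("wrist")[:,:,::-1])
im=ctrl.get_image("top")[:,:,::-1]
cv2.imwrite("pics/t5.png",cv2.resize(im[200:310,200:400],None,fx=4,fy=4,interpolation=cv2.INTER_CUBIC))
E
```

```text
t 7.58 pos [0.5196 0.1364 0.0815] toolx [-0.016 -0.001 -1.   ] yaw_y -0.155 turn -0.3
 shift before turn [66.6 -3.1  6.7]  after turn [66.6 -3.1  6.7] gap 0.0001 F [-0.46 -1.01 -0.3 ] q7 -0.27
[0.00416965 0.18692985 0.08149965]
```

View pics/w5.png

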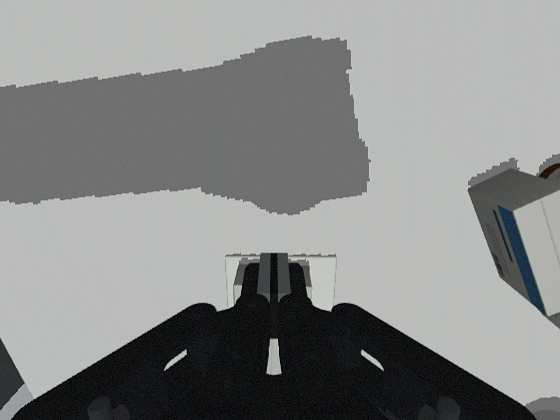

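View pics/t5.png

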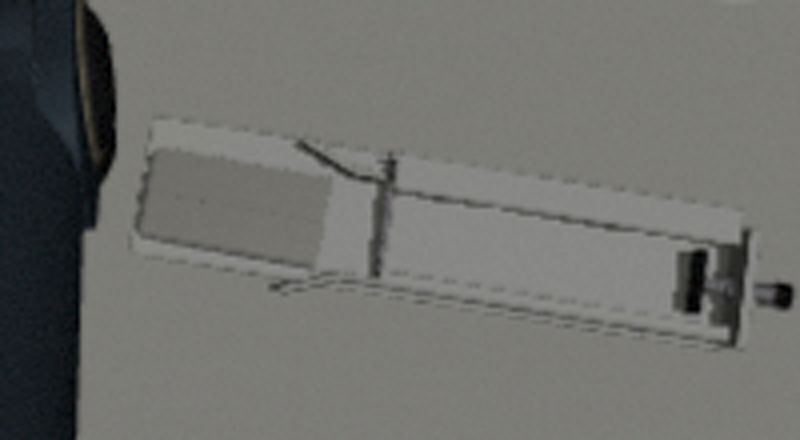

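```bash
python3 - <<'E'
from h import *
np.set_printoptions(precision=4,suppress=True)
c=ctrl.get_calibration("top")
z=np.array([(152,148),(332,177),(315,268),(137,238)],float);uv=(z+.5)/4-.5+200
h=.034
M=np.array([(.0275,.055,h),(.0275,-.055,h),(-.0275,-.055,h),(-.0275,.055,h)])
v,r=fit(c,M,uv,[.5,.05,-.15]);print(v,r,w2lane([v[0],v[1],0]))
# entry deck corners, walls lips
def ray(u,v,z):
    d=c["R"].T@np.linalg.solve(c["K"],[u,v,1]);o=-c["R"].T@c["t"];return o+d*(z-o[2])/d[2]
for p,zz in(((155,118),.004),((133,248),.004),((298,142),.041),((348,176),.041),((740,210),.004),((275,290),.041),((330,279),.041)):
    print(p,w2lane(ray((p[0]+.5)/4-.5+200,(p[1]+.5)/4-.5+200,zz)))
E
```

```text
[ 0.4995  0.0419 -0.1538] [[ 0.3473  0.1914]
 [-0.5788  0.2589]
 [ 0.062  -0.2772]
 [ 0.1083 -0.1586]] [-0.0016  0.0905  0.    ]
(155, 118) [0.0483 0.1502 0.004 ]
(133, 248) [-0.0346  0.1495  0.004 ]
(298, 142) [0.0438 0.0582 0.041 ]
(348, 176) [0.0282 0.0247 0.041 ]
(740, 210) [ 0.0505 -0.2255  0.004 ]
(275, 290) [-0.0471  0.0575  0.041 ]
(330, 279) [-0.0353  0.0257  0.041 ]
```

Request:
{"fn": "drive_tool", "kwargs": {"targets": "0 30 -4 0 0.3; 0 22 0 0 0; 0 10 0 0 0; 0 0 0 0 0"}}

```text
t: 8.18
eef_pos: [0.5158, 0.1357, 0.0188]
eef_rot: [1.321, 1.137, -1.34]
force: [0.9, 0.0, 0.3]
finger_gap: 0.0003
```

```bash
python3 - <<'E'
from h import *
plan(lane2w(0,.156,.018),-.151);print(w2lane(ctrl.get_state()["eef_pos"]))
E
```

```text
t 8.18 pos [0.5158 0.1357 0.0188] toolx [-0.014 -0.    -1.   ] yaw_y -0.163 turn -0.7
 shift before turn [ 0.9 -0.1 29.7]  after turn [ 0.9 -0.4 29.7] gap 0.0003 F [0.93 0.   0.34] q7 -0.23
[0.00044467 0.18569686 0.01883279]
```

Request:
{"fn": "drive_tool", "kwargs": {"targets": "0 0 0 12 -0.7; 0 -0.3 0 12 0; 0 -0.3 0 8 0; 0 -0.3 0 8 0; 0 -0.3 0 8 0; 0 -0.3 0 8 0"}}

```text
t: 8.93
eef_pos: [0.5083, 0.0766, 0.0229]
eef_rot: [1.315, 1.141, -1.327]
force: [-0.4, -0.4, -0.2]
finger_gap: -0.0002
```

```bash
cat > st.py <<'E'
from h import *
s=ctrl.get_state();R=Ro.from_rotvec(s["eef_rot"]);ty=R.apply([0,1,0]);a=LANE[2]
f=s["force"];print("t %.2f lane"%s["t"],(w2lane(s["eef_pos"])*1e3).round(1),"Flane",np.round([f[0]*np.cos(a)+f[1]*np.sin(a),-f[0]*np.sin(a)+f[1]*np.cos(a),f[2]],2),"yaw %.3f"%np.arctan2(ty[1],ty[0]),R.apply([1,0,0]).round(3))
import sys
if len(sys.argv)>1:
    n=sys.argv[1]
    im=ctrl.get_image("top")[:,:,::-1]
    cv2.imwrite(f"pics/t{n}.png",cv2.resize(im[200:310,200:400],None,fx=4,fy=4,interpolation=cv2.INTER_CUBIC))
E
python3 st.py 6
```

```text
t 8.93 lane [  2.  126.1  22.9] Flane [-0.35 -0.45 -0.21] yaw -0.151 [-0.01   0.001 -1.   ]
```

View pics/t6.png

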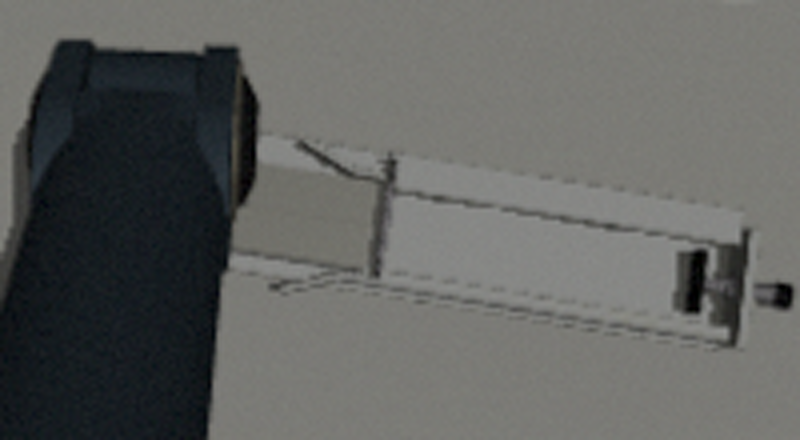

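Request:
{"fn": "drive_tool", "kwargs": {"targets": "0 1 -0.7 8 0; 0 1 -0.7 8 0; 0 1 0 8 0; 0 0.5 0 8 0; 0 0 0 8 0; 0 0 0 8 0"}}

```text
t: 9.72
eef_pos: [0.5014, 0.0321, 0.0206]
eef_rot: [1.319, 1.146, -1.318]
force: [0.7, 3.4, 2.6]
finger_gap: 0.0001
```

```bash
python3 st.py 7
```

```text
t 9.72 lane [ 1.8 81.1 20.6] Flane [0.2  3.48 2.57] yaw -0.147 [-0.006  0.008 -1.   ]
```

View pics/t7.png

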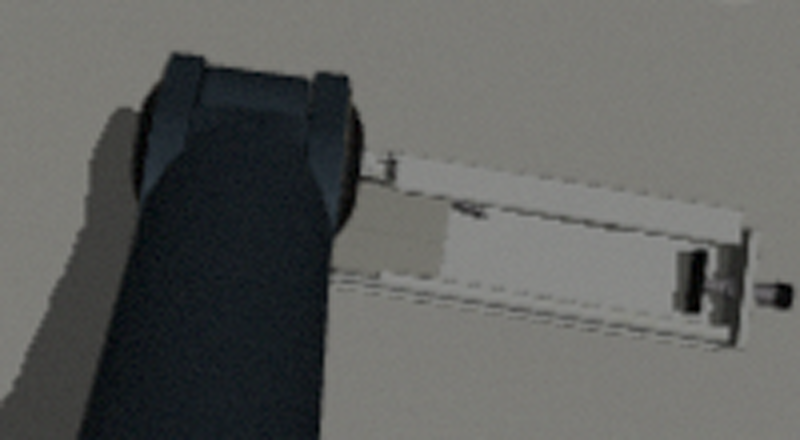

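```bash
python3 - <<'E'
from h import *
c=ctrl.get_calibration("top")
def ray(u,v,z):
    d=c["R"].T@np.linalg.solve(c["K"],[u,v,1]);o=-c["R"].T@c["t"];return o+d*(z-o[2])/d[2]
for p,zz in(((682,252),.03),((677,308),.03),((682,252),.015),((448,198),.034),((440,277),.034)):
    print(p,w2lane(ray((p[0]+.5)/4-.5+200,(p[1]+.5)/4-.5+200,zz)))
E
```

```text
(682, 252) [ 0.01608891 -0.18646637  0.03      ]
(677, 308) [-0.0183019  -0.18766763  0.03      ]
(682, 252) [ 0.01733965 -0.18980874  0.015     ]
(448, 198) [ 0.02536822 -0.03843823  0.034     ]
(440, 277) [-0.02309986 -0.04065978  0.034     ]
```

Request:
{"fn": "drive_tool", "kwargs": {"targets": "0 0.5 -1 9 0; 0 0 -0.5 9 0; 0 0 0 9 0; 0 0 0 9 0; 0 0 0 9 0; 0 0 0 9 0"}}

```text
t: 10.52
eef_pos: [0.4896, -0.0279, 0.0192]
eef_rot: [1.318, 1.144, -1.323]
force: [0.0, 2.1, 1.1]
finger_gap: -0.0001
```

```bash
python3 st.py
```

```text
t 10.53 lane [-0.8 20.  19.2] Flane [-0.3   2.07  1.11] yaw -0.150 [-0.008  0.005 -1.   ]
```

Request:
{"fn": "drive_tool", "kwargs": {"targets": "0 0 0.5 8 0; 0 0 0 8 0; 0 0 0 8 0; 0 0 0 8 0; 0 0 0 8 0; 0 0 0 5 0"}}

```text
t: 11.28
eef_pos: [0.4821, -0.0762, 0.0188]
eef_rot: [1.318, 1.145, -1.325]
force: [-0.7, 2.2, 0.9]
finger_gap: -0.0006
```

```bash
python3 st.py 8
```

```text
t 11.28 lane [ -1.  -28.8  18.8] Flane [-1.02  2.06  0.88] yaw -0.151 [-0.01   0.005 -1.   ]
```

View pics/t8.png

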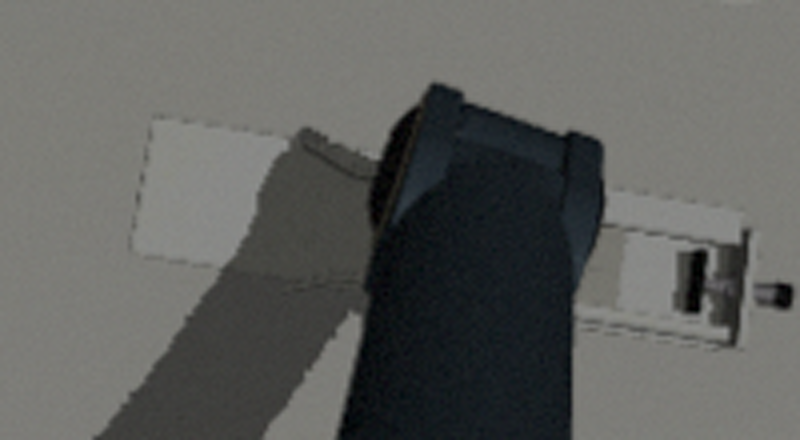

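Request:
{"fn": "drive_tool", "kwargs": {"targets": "0 0 0.3 6 0; 0 0 0 6 0; 0 0 0 5 0; 0 0 0 4 0; 0 0 0 3 0"}}

```text
t: 11.95
eef_pos: [0.4783, -0.1018, 0.0186]
eef_rot: [1.317, 1.145, -1.325]
force: [-0.2, 0.8, -0.6]
finger_gap: 0.0006
```

```bash
python3 st.py 9
```

```text
t 11.95 lane [ -0.9 -54.7  18.6] Flane [-0.33  0.78 -0.61] yaw -0.151 [-0.01   0.005 -1.   ]
```

View pics/t9.png

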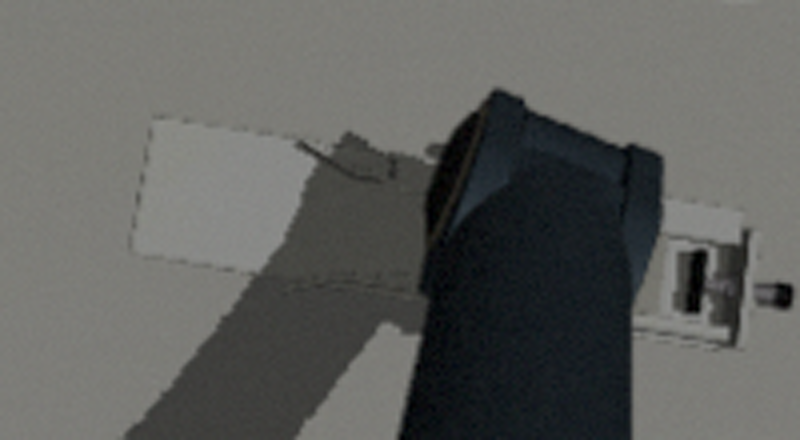

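Request:
{"fn": "drive_tool", "kwargs": {"targets": "0 0 0 2.5 0; 0 0 0 2.5 0; 0 0 0 2 0; 0 0 0 1.5 0"}}

```text
t: 12.5
eef_pos: [0.4767, -0.111, 0.0185]
eef_rot: [1.317, 1.145, -1.326]
force: [-0.2, 2.6, 0.9]
finger_gap: 0.0002
```

```bash
python3 st.py
```

```text
t 12.50 lane [ -1.1 -64.1  18.5] Flane [-0.56  2.5   0.93] yaw -0.150 [-0.011  0.004 -1.   ]
```

Request:
{"fn": "drive_tool", "kwargs": {"targets": "0 0 0 1.5 0; 0 0 0 0.5 0"}}

```text
t: 12.75
eef_pos: [0.4764, -0.1131, 0.0185]
eef_rot: [1.317, 1.145, -1.326]
force: [-0.6, 2.3, 0.2]
finger_gap: -0.0002
```

```bash
python3 st.py
```

```text
t 12.75 lane [ -1.1 -66.2  18.5] Flane [-0.9   2.15  0.2 ] yaw -0.150 [-0.011  0.005 -1.   ]
```

Request:
{"fn": "drive_tool", "kwargs": {"targets": "0 0 0 1.5 0; 0 0 0 1 0"}}

```text
t: 13.0
eef_pos: [0.4761, -0.1159, 0.0185]
eef_rot: [1.317, 1.145, -1.326]
force: [0.4, 0.6, 1.0]
finger_gap: -0.0002
```

```bash
python3 st.py 10
```

```text
t 13.00 lane [ -0.9 -69.   18.5] Flane [0.33 0.69 0.96] yaw -0.150 [-0.01   0.004 -1.   ]
```

View pics/t10.png

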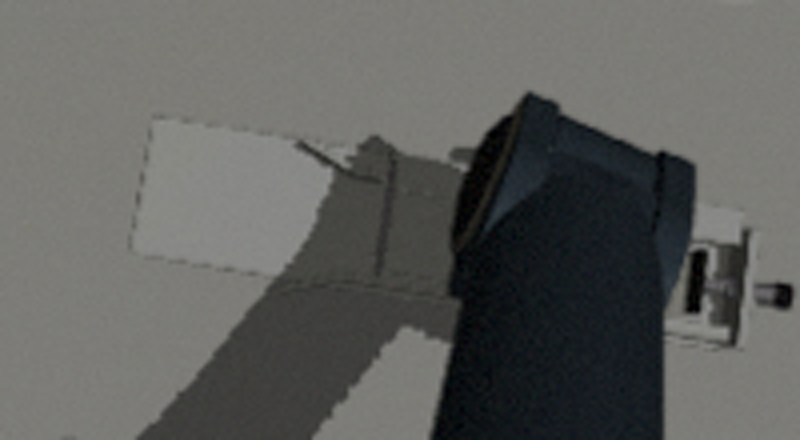

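Request:
{"fn": "drive_tool", "kwargs": {"targets": "0 0 0 1.2 0; 0 0 0 0.6 0"}}

```text
t: 13.3
eef_pos: [0.4759, -0.1183, 0.0185]
eef_rot: [1.317, 1.144, -1.326]
force: [0.0, -0.9, -0.0]
finger_gap: -0.0001
```

```bash
python3 st.py
```

```text
t 13.30 lane [ -0.7 -71.4  18.5] Flane [ 0.15 -0.89 -0.03] yaw -0.151 [-0.01   0.004 -1.   ]
```

Request:
{"fn": "drive_tool", "kwargs": {"targets": "0 0 0 1.2 0; 0 0 0 0.6 0"}}

```text
t: 13.55
eef_pos: [0.4757, -0.1203, 0.0185]
eef_rot: [1.317, 1.143, -1.326]
force: [0.8, 1.6, -0.0]
finger_gap: 0.0
```

```bash
python3 st.py
```

```text
t 13.55 lane [ -0.7 -73.4  18.5] Flane [ 0.58  1.72 -0.  ] yaw -0.151 [-0.01   0.004 -1.   ]
```

Request:
{"fn": "drive_tool", "kwargs": {"targets": "0 0 0 1 0; 0 0 0 0.6 0"}}

```text
t: 13.8
eef_pos: [0.4755, -0.1217, 0.0185]
eef_rot: [1.317, 1.144, -1.326]
force: [0.1, 0.8, 0.2]
finger_gap: 0.0001
```

```bash
python3 st.py 11
```

```text
t 13.80 lane [ -0.6 -74.9  18.5] Flane [-0.01  0.8   0.19] yaw -0.151 [-0.01   0.004 -1.   ]
```

View pics/t11.png

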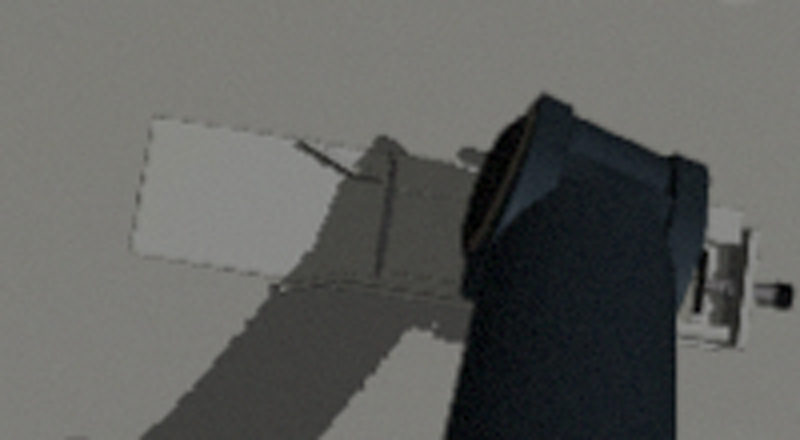

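```bash
python3 - <<'E'
from h import *
im=ctrl.get_image("side")[:,:,::-1]
cv2.imwrite("pics/s11.png",cv2.resize(im[130:260,290:420],None,fx=4.6,fy=4.6,interpolation=cv2.INTER_CUBIC))
cv2.imwrite("pics/w11.png",ctrl.get_image("wrist")[:,:,::-1])
E
```

```text
(no output)
```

View pics/s11.png

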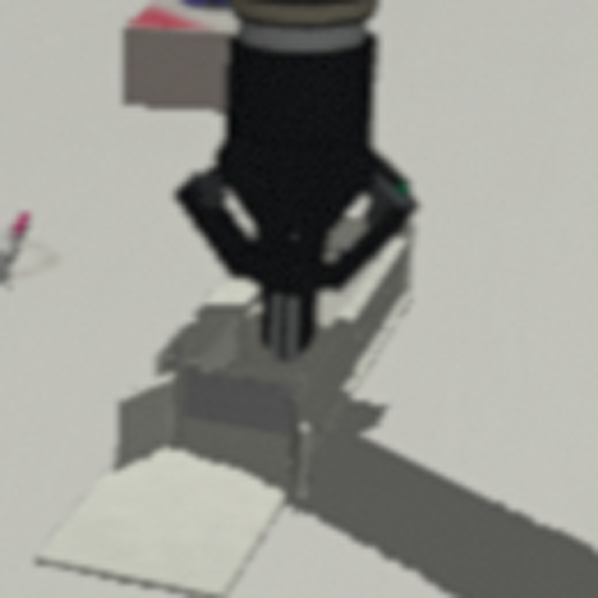

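View pics/w11.png

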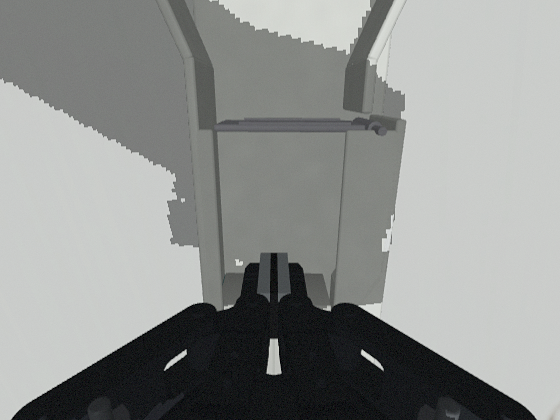

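Request:
{"fn": "drive_tool", "kwargs": {"targets": "0 0 0 1 0; 0 0 0 0.5 0"}}

```text
t: 14.2
eef_pos: [0.4755, -0.1224, 0.0185]
eef_rot: [1.317, 1.145, -1.325]
force: [-0.7, 4.1, 0.8]
finger_gap: -0.0002
```

```bash
python3 st.py
```

```text
t 14.20 lane [ -0.6 -75.5  18.5] Flane [-1.31  3.96  0.81] yaw -0.150 [-0.01   0.005 -1.   ]
```

Request:
{"fn": "drive_tool", "kwargs": {"targets": "0 0 0 1 0; 0 0 0 0.5 0"}}

```text
t: 14.45
eef_pos: [0.4754, -0.1227, 0.0185]
eef_rot: [1.317, 1.147, -1.323]
force: [1.0, 2.7, 0.9]
finger_gap: 0.0004
```

```bash
python3 st.py
```

```text
t 14.45 lane [ -0.6 -75.9  18.5] Flane [0.63 2.81 0.89] yaw -0.149 [-0.01   0.006 -1.   ]
```

Request:
{"fn": "drive_tool", "kwargs": {"targets": "0 0 0 1.5 0; 0 0 0 1.5 0"}}

```text
t: 14.7
eef_pos: [0.4752, -0.1238, 0.0185]
eef_rot: [1.318, 1.149, -1.322]
force: [0.9, 6.5, 2.0]
finger_gap: -0.0001
```

```bash
python3 st.py
```

```text
t 14.70 lane [ -0.6 -77.   18.5] Flane [-0.1   6.53  1.98] yaw -0.148 [-0.01   0.009 -1.   ]
```

Request:
{"fn": "drive_tool", "kwargs": {"targets": "0 0 0 2 0; 0 0 0 2 0"}}

```text
t: 14.95
eef_pos: [0.4751, -0.1243, 0.0186]
eef_rot: [1.319, 1.154, -1.318]
force: [-0.2, 7.7, 1.6]
finger_gap: 0.0001
```

```bash
python3 st.py
```

```text
t 14.95 lane [ -0.6 -77.5  18.6] Flane [-1.32  7.55  1.59] yaw -0.145 [-0.011  0.013 -1.   ]
```

Request:
{"fn": "drive_tool", "kwargs": {"targets": "0 0 0 1.7 0; 0 0 0 1.7 0; 0 0 0 1.7 0"}}

```text
t: 15.32
eef_pos: [0.4751, -0.1242, 0.0186]
eef_rot: [1.321, 1.162, -1.314]
force: [0.4, 7.6, 1.4]
finger_gap: 0.0001
```

```bash
python3 st.py
```

```text
t 15.32 lane [ -0.7 -77.4  18.6] Flane [-0.77  7.56  1.42] yaw -0.141 [-0.011  0.019 -1.   ]
```

Request:
{"fn": "drive_tool", "kwargs": {"targets": "0 0 0 0.7 0; 0 0 0 0 0; 0 0 0 -0.5 0; 0 0 0 -1 0; 0 0 0 -1.5 0; 0 0 0 -2 0; 0 0 0 -4 0; 0 0 0 -4 0"}}

```text
t: 16.32
eef_pos: [0.4765, -0.1131, 0.0188]
eef_rot: [1.321, 1.16, -1.315]
force: [-0.8, 0.1, -0.9]
finger_gap: -0.0
```

```bash
python3 st.py
```

```text
t 16.32 lane [ -0.9 -66.2  18.8] Flane [-0.83  0.01 -0.86] yaw -0.143 [-0.011  0.018 -1.   ]
```

Clear of the carton. Now straight up, then aside to look.

Request:
{"fn": "drive_tool", "kwargs": {"targets": "0 -10 0 0 0; 0 -20 0 0 0; 0 -30 0 0 0; 0 -50 0 0 0; 0 -50 0 0 0; 0 0 0 -60 0; 0 0 0 -60 0; 0 0 0 -60 0"}}

```text
t: 17.32
eef_pos: [0.5066, 0.0599, 0.1931]
eef_rot: [1.335, 1.146, -1.32]
force: [1.1, -0.4, 0.0]
finger_gap: 0.0
```

Request:
{"fn": "drive_tool", "kwargs": {"targets": "0 0 0 -40 0; 0 0 0 0 0; 0 0 0 0 0"}}

```text
t: 17.7
eef_pos: [0.5129, 0.1054, 0.1958]
eef_rot: [1.331, 1.15, -1.311]
force: [0.4, -0.5, -0.2]
finger_gap: 0.0002
```

```bash
python3 st.py 12; python3 - <<'E'
from h import *
im=ctrl.get_image("side")[:,:,::-1]
cv2.imwrite("pics/s12.png",cv2.resize(im[130:270,270:420],None,fx=4.2,fy=4.2,interpolation=cv2.INTER_CUBIC))
E
```

```text
t 17.70 lane [  2.2 155.3 195.8] Flane [ 0.49 -0.46 -0.18] yaw -0.149 [-0.     0.018 -1.   ]
```

View pics/t12.png

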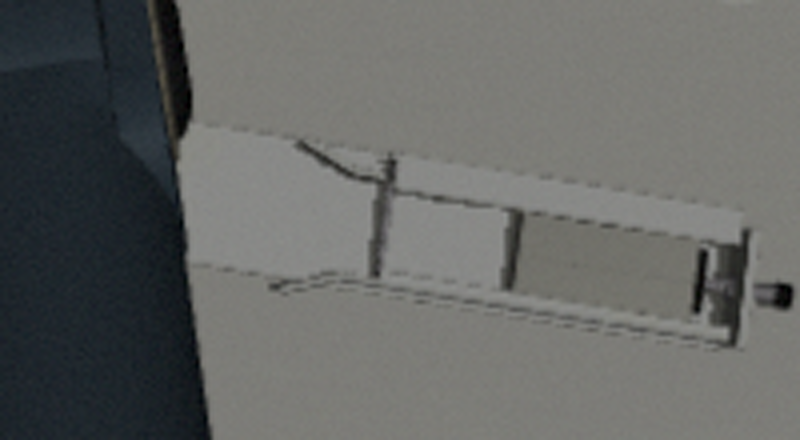

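View pics/s12.png

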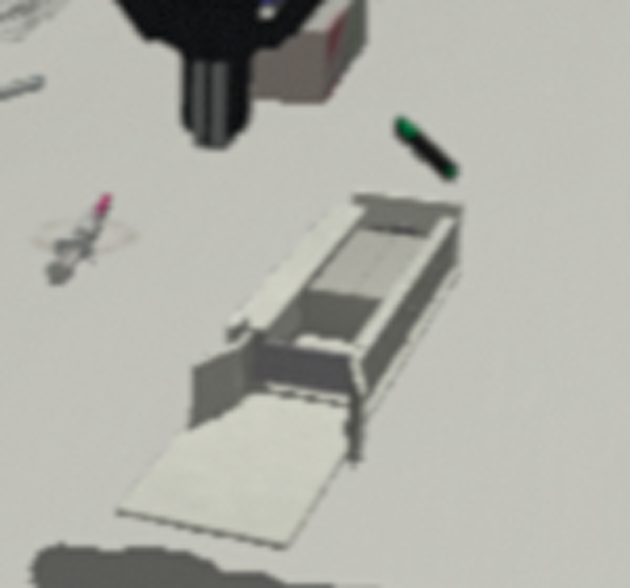

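```bash
python3 - <<'E'
from h import *
np.set_printoptions(precision=4,suppress=True)
c=ctrl.get_calibration("top")
a=cv2.imread("pics/top0.png");b=ctrl.get_image("top")[:,:,::-1]
h=.034
z=np.array([(522,208),(515,289)],float);uv=(z+.5)/4-.5+200
def ray(u,v,z):
    d=c["R"].T@np.linalg.solve(c["K"],[u,v,1]);o=-c["R"].T@c["t"];return o+d*(z-o[2])/d[2]
for q in uv: print(w2lane(ray(*q,h)))
d=cv2.absdiff(a,b)[130:210,200:430].max(2);print(d.max(),(d>40).sum())
cv2.imwrite("pics/t13.png",cv2.resize(b[240:300,330:410],None,fx=8,fy=8,interpolation=cv2.INTER_CUBIC))
E
```

```text
[ 0.0266 -0.0844  0.034 ]
[-0.023  -0.0871  0.034 ]
113 834
```

View pics/t13.png

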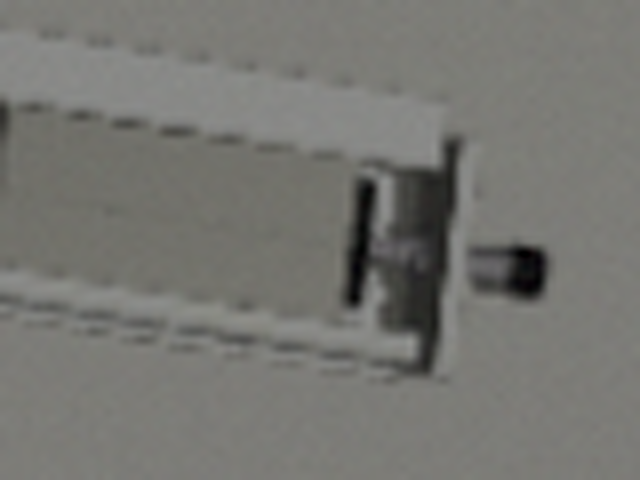

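```bash
python3 - <<'E'
from h import *
cv2.imwrite("pics/t14.png",ctrl.get_image("top")[:,:,::-1])
E
```

```text
(no output)
```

View pics/t14.png

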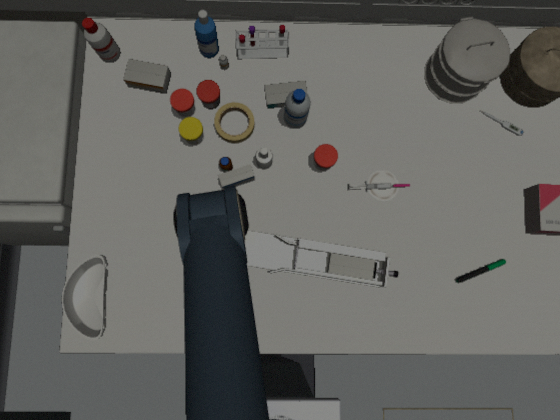

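The dropper (264,157), vial (226,163), cup (325,156) and syringe (380,186) have not moved. The carton (352,265) sits against the pad and the gate (296,250) is shut, so I'm handing in.

```bash
python3 -c "
from bench import ctrl
print(ctrl.hand_in())"
```

```text
the job is handed in; nothing more can be done
None
```

I set the carton on the entry deck and pushed it with closed fingers through the gate and onto the stop pad. I then backed the fingers off slowly, lifted them out and handed the job in at about 18 s of the 56 s. No verdict was reported.

**Pressing on the pad:** the tool read about 7.5 N for over 0.4 s. Less sliding friction, I take that as roughly 5.5 N on the pad, over the 3 N needed and well under the 18 N limit.

**Last pictures:**
- **Carton:** it lies flat and straight against the pad. Its rear end is at about lane y -86 mm, so its middle is near -141 mm, past the -118 mm needed. It is about 2 mm off the centre line.
- **Gate:** it looks fully shut; it was already shut behind the fingers before I lifted them out.
- **Bystanders:** the dropper bottle, sample cup, brown vial and syringe are where they started.

**Not confirmed or disagreeing:**
- **Pad contact:** the pictures can't show contact finer than about 1 mm. That the carton still touches the pad rests on the earlier force readings and on backing off slowly.
- **Pad position:** I first put the pad near lane y -187 mm from the top picture, but contact came about 9 mm farther in.
- **Lane centre line:** the top and wrist cameras differed by about 2.5 mm on it. The carton still ran through without jamming.
- **Bystander check:** a before-and-after picture difference showed changes around the bystanders. I put that down to the arm being in view, and looking at the full top picture showed nothing moved.

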